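Pack the goods train into its stock tray in running order

ROBOT

A 6-joint arm with a two-finger parallel gripper is mounted at the origin on the work surface; the furniture and walls round the work are solid. World frame = base frame: x ahead of the robot, y to its left, z up, the work surface at z = 0. Lengths are in m, angles in rad, forces in N, time in s.
With the tool pointing down it reaches from about 0.35 to 0.975 m from the base axis. Payload 4.9 kg.
Tool frame: the origin (TCP) lies midway between the tips of the shut fingers; the grasp point (between the pads) lies 19 mm behind it; z points along the fingers, y is the line along which they close (so a half turn about z gives the same grasp; the last joint's range is limited). The gripper opens to 85 mm and grips with 20 to 120 N. Pads are 22 mm wide; open, the fingers measure 114 mm over their backs; the gripper's body (76 mm by 85 mm) begins 54 mm behind the grasp point. The pads swing forward as they close: fully open they stand 13 mm farther back than shut.
Start: joints at [1.056, 0.053, 1.613, -0, 1.476, -0.119], TCP at [0.241, 0.577, 0.231] pointing down, gripper open.
Joint ranges: [-3.01, 3.01], [-1.01, 2.22], [0.06, 2.58], [-1.02, 4.17], [0.09, 2.62], [-3.14, 3.14]. Speed limits (rad/s): [2.57, 2.57, 3.14, 3.14, 3.14, 3.14].

INTERFACE

Orientations are given as a rotation vector (axis times angle).
In Python, from station import telemetry, optics, ctrl gives the robot as it stands.
- The arm moves only by the shell command python3 -m pendant 'ROWS' [FORCE]. ROWS is JSON, one flat list of numbers, 7 for each row, row after row: the turn, a rotation vector about the tool's x, y, z as a fraction of full scale, then the shift along the tool's x, y, z as a fraction of full scale, then the opening, from 0 (shut) to 1 (fully open). In form: [ax, ay, az, tx, ty, tz, fingers, ax, ay, az, tx, ty, tz, fingers, ...]. A call has 1 to 12 rows; each row is the pose to reach, as a shift and turn from the pose commanded when the call began, along the tool's axes at that moment; what a row does not reach only later rows make up. Full scale, the value 1, is 300 mm for a shift and 30 degrees for a turn. A row lasts 1/8 s, in which the tool goes at most 62.5 mm and 10.7 degrees, less where a joint would pass 70% of its speed; a pose out of reach is approached as far as the arm can. A call with a number of a shift or a turn outside -1 to 1 is refused whole. A call with a gripper value outside its range is refused whole. The fingers move at their own pace and stop on an object; FORCE is the grip in N (left out, the last holds). Time passes only in rows, so rows that repeat a pose let the fingers close. It gives the time, the measured TCP pose, the force, the opening and the grip force at its end, in the units of the state.
- telemetry.get_obs(): the state, without advancing time (a new reading comes with each control period).
- optics.get_image(name): name is "scene" or "top"; returns a dict with "image" (420x560x3 uint8, red, green, blue), "depth" (420x560 float32, m along the optical axis (not along the pixel's ray), 0 where there is no reading), "fx", "fy", "cx", "cy" (pixels), "rvec" (rotation vector, rad) and "tvec" (3), from world to camera coordinates, as OpenCV has them. Camera axes: x right, y down, z forward; pixel columns grow to the right and rows downward; lengths in m; the calibration is good to about 2 mm. A picture is of the moment at which its call begins.
- ctrl.finish_job(): hands the job in; it is judged then, once.
The state is a dict: "t": time; "q": joint angles; "dq": joint speeds; "effort": joint torques, N m; "tool_pos": TCP position; "tool_rot": TCP orientation; "contact_force": force on the tool from outside, world axes, zero at the start; "wrist_torque": the same for the moment, N m; "opening": finger opening in m; "grip_force": force on a finger pad.
Only numpy, scipy, OpenCV 4.12 (cv2) and the standard library are available. Lean on these libraries where they do the work, as an engineer would, in place of code of your own. Each camera call takes 0.05 s, during which the arm holds its last target. There are 200 camera calls.

TASK

Pack the goods train away: move the four wagons from the track stand into the stock tray, one to a compartment, standing on their wheels. Keep the running order: the wagon next to the stand's handle goes into the compartment next to the tray's handle, and so on down the row. They are delicate models, so set them down rather than drop them, and do not tip any over.

Things in the scene. Friction and masses are not known exactly. Their poses are not given: they have to be found in the camera images.
- open_centre (a point): Model goods wagon on four fixed wheels, 84 mm long (95 over buffers) along x, 34 mm wide: the open wagon, a grey box without a lid, empty. Height 43 mm, 60 to 130 g. This point is its centre, 21.5 mm above the bottom of its wheels; z up. Grip across its width on the two long walls, 5 to 15 mm above this point.
- van_centre (a point): Model goods wagon on four fixed wheels, 84 mm long (95 over buffers) along x, 34 mm wide: the covered van, a grey box with a dark arched roof and two small roof vents. Height 55.5 mm, 60 to 130 g. This point is its centre, 27.75 mm above the bottom of its wheels; z up. Grip across its width on the flat sides, 0 to 13 mm above this point.
- tank_centre (a point): Model goods wagon on four fixed wheels, 84 mm long (95 over buffers) along x, 33 mm wide: the tank wagon, a lying grey barrel with three dark bands and a small dome in the middle of its top. Height 56 mm, 60 to 130 g. This point is its centre, 28 mm above the bottom of its wheels; z up. Grip across its width at the barrel's axis, 5.5 mm above this point.
- timber_centre (a point): Model goods wagon on four fixed wheels, 84 mm long (95 over buffers) along x, 34 mm wide over its side posts: the timber wagon, with a fixed stack of light wooden planks. Height 45.5 mm, 60 to 130 g. This point is its centre, 22.75 mm above the bottom of its wheels; z up. Grip the plank stack (30 mm wide) between the posts (52 mm apart along the length), 3 to 14 mm above this point.
- stand: Track stand: fixed plywood board 116 x 276 mm on short legs, top 50 mm above the table; a wagon on each of its four crosswise tracks at the start. Origin at table height under its centre, +y towards the end with the steel bow handle, tracks along x at y = +96 (next to handle), +32, -32, -96 mm. A truss bridge 135 mm high stands between stand and tray: carry over it.
- tray: Stock tray: fixed, plywood, 126 x 276 mm, on short feet. Origin at table height under its centre, +y towards the end with the steel bow handle. Compartments at y = +96 (next to handle), +32, -32, -96 mm, each 52 (y) x 116 mm (x, wagons lie along x, either way round). Floor 26 mm above the table; dark strips between, 12 wide, tops at 32 mm; tops of outer walls at 44 mm.
- track_open: The length of display track, 108 x 46 x 12 mm, on which the open wagon stands at the start; fixed to the stand, and it stays there. Origin under its centre (50 mm above the table), x along the track; the wheels stand 62 mm above the table. All four look alike; its place in the row tells the wagon's place in the train.
- track_van: The length of display track, 108 x 46 x 12 mm, on which the covered van stands at the start; fixed to the stand, and it stays there. Origin under its centre (50 mm above the table), x along the track; the wheels stand 62 mm above the table. All four look alike; its place in the row tells the wagon's place in the train.
- track_tank: The length of display track, 108 x 46 x 12 mm, on which the tank wagon stands at the start; fixed to the stand, and it stays there. Origin under its centre (50 mm above the table), x along the track; the wheels stand 62 mm above the table. All four look alike; its place in the row tells the wagon's place in the train.
- track_timber: The length of display track, 108 x 46 x 12 mm, on which the timber wagon stands at the start; fixed to the stand, and it stays there. Origin under its centre (50 mm above the table), x along the track; the wheels stand 62 mm above the table. All four look alike; its place in the row tells the wagon's place in the train.

How it is judged:
By the outcome, as a careful person would: the job done as asked, in the order asked, and still so for the second after the job is handed in, with the robot touching nothing.
It also fails if it takes over 109 s, if anything falls off the work surface, if the arm or the gripper's body presses on something with over 40 N, if the wrist force passes 120 N, or if a joint passes its speed limit or range.

## Working session

There is one attempt and no reset: what is moved stays moved. The work goes in short steps, Python scripts to look and compute and a shell command to move; the robot and the scene stay as the last step left them, time stands still between calls to the robot, and variables do not carry over. Pictures are saved under pics/ and viewed, at most 14 in all, crops included, and the job is handed in when it is done.

```bash
mkdir -p pics; ls
cat > h.py <<'E'
import numpy as np, cv2
from station import telemetry, optics
def shot(n,f):
    d=optics.get_image(n); np.savez('/tmp/'+f+'.npz',**d)
    cv2.imwrite('pics/'+f+'.png',cv2.resize(d['image'][:,:,::-1],(784,588),interpolation=cv2.INTER_CUBIC)); return d
def load(f): return dict(np.load('/tmp/'+f+'.npz'))
def cloud(d):
    v,u=np.mgrid[:420,:560]; z=d['depth']
    c=np.stack([(u-d['cx'])/d['fx']*z,(v-d['cy'])/d['fy']*z,z],-1)
    R=cv2.Rodrigues(d['rvec'])[0]; w=(c-d['tvec'].ravel())@R; w[z==0]=np.nan; return w
E
python3 - <<'E'
from h import *
for n in('top','scene'):
    d=shot(n,n+'0'); R=cv2.Rodrigues(d['rvec'])[0]; print(n,d['fx'],-R.T@d['tvec'].ravel(),R[2])
o=telemetry.get_obs(); print(o)
E
```

```text
pics
top 479.27101449091987 [0.23426102 0.07612016 1.10211288] [ 0.2223245   0.00912195 -0.97493005]
scene 461.704705856701 [-0.05139129 -0.52721149  0.58935996] [ 0.56268675  0.64236911 -0.52033215]
{'t': 0.1, 'q': array([ 1.05599584e+00,  5.33289210e-02,  1.61414802e+00,  1.55911172e-05,
        1.47598702e+00, -1.18998926e-01]), 'dq': array([-8.47683486e-05, -2.21499138e-03, -4.19150894e-03, -4.00949524e-05,
       -3.86307060e-04,  6.61452311e-04]), 'effort': array([ 4.90875027e-04, -3.94907498e+01, -3.71361279e+01, -1.38062755e-04,
        3.87272783e-03,  6.81622396e-06]), 'tool_pos': array([0.24068677, 0.57619474, 0.23016752]), 'tool_rot': array([-6.17557803e-01, -3.07968549e+00,  2.78495201e-03]), 'contact_force': array([ 0.56574678, -0.37656464, -0.63151874]), 'wrist_torque': array([-0.01265674, -0.00952922,  0.01770577]), 'grip_force': 0.0, 'opening': 0.0855290114238075}
```

View pics/top0.png

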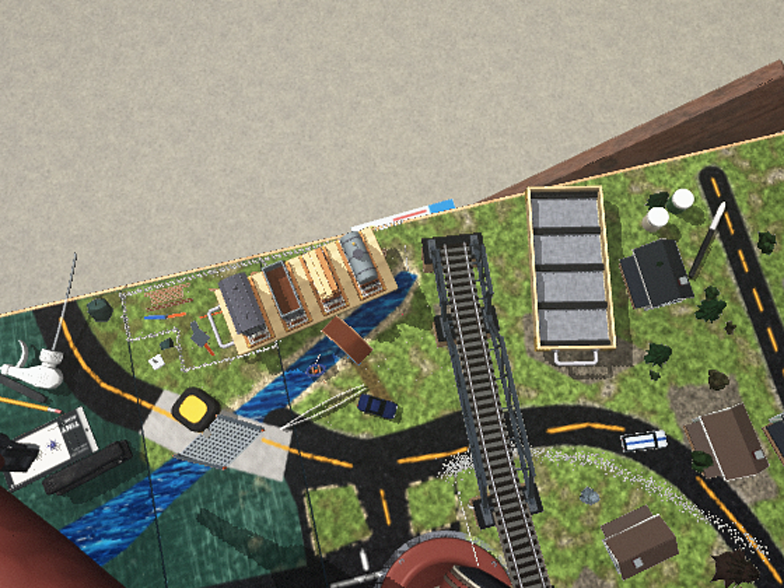

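View pics/scene0.png

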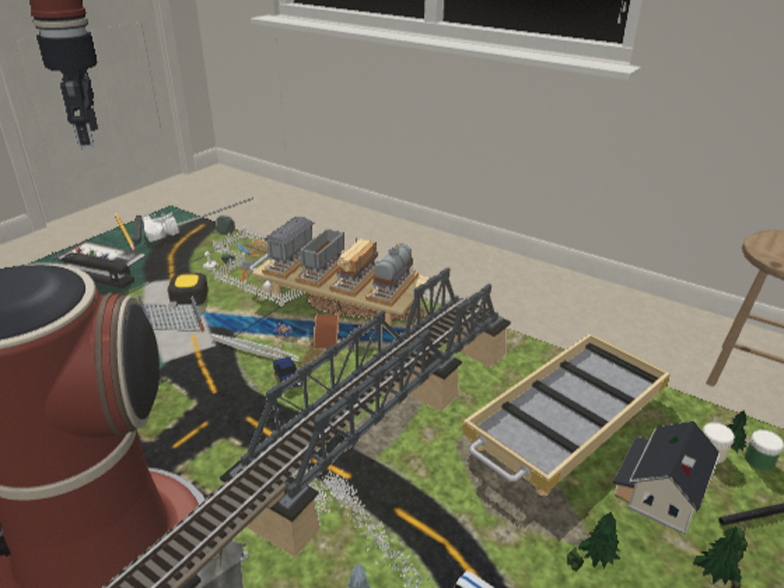

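The top view shows, from the stand handle at (213,328): van (240,305), open wagon (284,292), timber (323,278) and tank (362,262). The tray handle is at (576,358), so the bottom compartment takes the van. Next I'll measure the poses.

Run:
```python
from h import *
d=load('top0'); w=cloud(d)
def rect(p):
    (c,s,a)=cv2.minAreaRect((p[:,:2]*1000).astype(np.float32)); return np.round(c,1),np.round(s,1),round(a,1),len(p)
def reg(u0,u1,v0,v1,z0,z1):
    p=w[int(v0/1.4):int(v1/1.4),int(u0/1.4):int(u1/1.4)].reshape(-1,3); return p[(p[:,2]>z0)&(p[:,2]<z1)]
p=reg(515,625,178,355,.037,.050); print('tray',rect(p),np.median(p[:,2]))
p=reg(540,600,200,340,.015,.031); print('floor z',np.median(p[:,2]),rect(p))
p=reg(205,405,225,360,.044,.056); print('stand',rect(p),np.median(p[:,2]))
# wagons
m=np.zeros((420,560),np.uint8); m[155:260,150:290]=(w[155:260,150:290,2]>.078)
n,l,st,_=cv2.connectedComponentsWithStats(m)
for i in range(1,n):
    if st[i,4]>80: q=w[l==i]; print('wagon',st[i,:4]*1.4,rect(q),q[:,2].max().round(4))
# obstacles: tall bridge
b=w[150:420,290:400].reshape(-1,3); b=b[b[:,2]>.08]; print('bridge',b.min(0),b.max(0))
crop=cv2.resize(d['image'][160:255,150:290,::-1],(784,532),interpolation=cv2.INTER_CUBIC); cv2.imwrite('pics/c1.png',crop)
```

```text
tray (array([ 536.5, -195.4]), array([284.6, 128.8]), 1.9, 1001) 0.04387881169136953
floor z 0.027124394428505654 (array([ 541. , -198.5]), array([101.1, 243.6]), 88.6, 3644)
stand (array([483.7, 243.7]), array([117.8, 298.6]), 25.0, 2179) 0.050546730334506226
wagon [340.2 231.   39.2  60.2] (array([526.1, 145.3]), array([86.1, 33.2]), 25.1, 596) 0.1215
wagon [302.4 246.4  39.2  57.4] (array([504. , 205.4]), array([93.6, 34. ]), 25.3, 575) 0.1108
wagon [261.8 260.4  43.4  61.6] (array([474.3, 262.5]), array([90.8, 35.2]), 24.8, 689) 0.1099
wagon [218.4 271.6  47.6  65.8] (array([449.5, 321.6]), array([91.2, 45. ]), 24.9, 921) 0.1225
bridge [ 0.04970291 -0.14135089  0.08000056] [0.56591139 0.04581196 0.28908987]
```

View pics/c1.png

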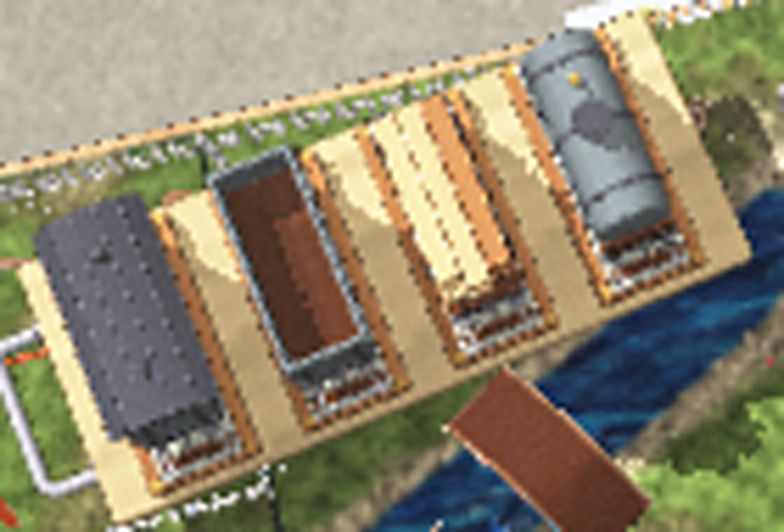

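```bash
cat >> h.py <<'E'
def plan(wps,start=None):
    """wps: list of calls, each list of (x,y,z mm, theta deg); prints az,tx,ty,tz"""
    if start is None:
        o=telemetry.get_obs(); R=cv2.Rodrigues(o['tool_rot'])[0]
        start=(*(o['tool_pos']*1000),np.degrees(np.arctan2(R[1,1],R[0,1]))); print('at',np.round(start,1),'tilt z',np.round(R[:,2],4),'t',o['t'].__round__(2),'open',round(o['opening']*1000,1),'F',np.round(o['contact_force'],1))
    s=np.array(start,float)
    for call in wps:
        th=np.radians(s[3]);
        for p in call:
            p=np.array(p,float); d=p-s
            print('  [0,0,%.4f, %.4f,%.4f,%.4f]'%(-d[3]/30,(-np.sin(th)*d[0]+np.cos(th)*d[1])/300,(np.cos(th)*d[0]+np.sin(th)*d[1])/300,-d[2]/300),p)
        print('--'); s=p
E
python3 - <<'E'
from h import *
d=load('top0'); w=cloud(d)
P=w[124:256,365:450].reshape(-1,3)
# rotate candidates: sharpest fit of wall tops
for z0,z1 in((.040,.048),(.029,.036)):
  q=P[(P[:,2]>z0)&(P[:,2]<z1)]*1000
  for a in np.arange(-4,5,1.):
    c,s=np.cos(np.radians(a)),np.sin(np.radians(a))
    u=q[:,0]*c+q[:,1]*s; v=-q[:,0]*s+q[:,1]*c
    hu=np.histogram(u,np.arange(350,750,2))[0]; hv=np.histogram(v,np.arange(-320,-60,2))[0]
    print(z0,a,(hu**2).sum(),(hv**2).sum())
q=P[(P[:,2]>.040)&(P[:,2]<.048)]*1000
np.save('/tmp/q.npy',P)
for n,z0,z1 in (('tank',.088,.125),('timber',.09,.115),('open',.095,.115),('van',.108,.125)):
    pass
v=w[155:260,150:215].reshape(-1,3); v=v[v[:,2]>.106]; print('van roof',cv2.minAreaRect((v[:,:2]*1000).astype(np.float32)))
plan([[(449,321,230,37.3),(449,321,230,37.3)]])
E
```

```text
0.04 -4.0 8454 14050
0.04 -3.0 9030 15944
0.04 -2.0 10050 18844
0.04 -1.0 11410 22216
0.04 0.0 12638 29342
0.04 1.0 14942 40614
0.04 2.0 14582 52190
0.04 3.0 13656 45982
0.04 4.0 12406 31888
0.029 -4.0 45786 65590
0.029 -3.0 47138 66768
0.029 -2.0 49046 67836
0.029 -1.0 50512 68320
0.029 0.0 52554 69122
0.029 1.0 54740 71186
0.029 2.0 55072 77302
0.029 3.0 53532 73030
0.029 4.0 52108 69266
van roof ((462.41229248046875, 295.4973449707031), (88.28157043457031, 103.98117065429688), 24.06301498413086)
at [240.7 576.2 230.2  67.3] tilt z [-9.0e-04 -1.6e-03 -1.0e+00] t 0.1 open 85.5 F [ 0.6 -0.4 -0.6]
  [0,0,1.0007, -0.9687,-0.5172,0.0006] [449.  321.  230.   37.3]
  [0,0,1.0007, -0.9687,-0.5172,0.0006] [449.  321.  230.   37.3]
--
```

Run:
```python
from h import *
P=np.load('/tmp/q.npy')*1000; a=np.radians(2); c,s=np.cos(a),np.sin(a)
u=P[:,0]*c+P[:,1]*s; v=-P[:,0]*s+P[:,1]*c
k=(P[:,2]>40)&(P[:,2]<48)
hu,e=np.histogram(u[k],np.arange(350,750,3)); print([(int(a),int(b)) for a,b in zip(e,hu) if b>6])
hv,e=np.histogram(v[k],np.arange(-320,-60,3)); print([(int(a),int(b)) for a,b in zip(e,hv) if b>6])
k=(P[:,2]>30)&(P[:,2]<35)&(abs(v+214)<45)
hu,e=np.histogram(u[k],np.arange(350,750,3)); print([(int(a),int(b)) for a,b in zip(e,hu) if b>12])
```

```text
[(392, 32), (395, 77), (398, 31), (401, 7), (404, 7), (410, 9), (413, 7), (416, 7), (419, 7), (428, 7), (431, 8), (434, 7), (437, 7), (440, 7), (443, 7), (449, 9), (458, 8), (467, 7), (470, 7), (473, 7), (476, 8), (485, 7), (488, 7), (491, 8), (494, 7), (509, 8), (512, 7), (515, 7), (521, 9), (533, 8), (542, 7), (545, 9), (554, 8), (575, 7), (587, 7), (590, 7), (620, 8), (626, 7), (629, 7), (632, 7), (641, 7), (662, 30), (665, 70), (668, 42)]
[(-278, 104), (-275, 166), (-272, 25), (-269, 9), (-245, 7), (-236, 7), (-227, 7), (-224, 7), (-215, 7), (-212, 8), (-203, 8), (-197, 7), (-194, 7), (-191, 9), (-188, 7), (-182, 8), (-179, 9), (-176, 7), (-173, 9), (-170, 8), (-167, 7), (-164, 8), (-161, 7), (-158, 70), (-155, 155), (-152, 65)]
[(401, 41), (404, 40), (407, 38), (461, 26), (464, 50), (467, 37), (470, 39), (473, 27), (524, 22), (527, 37), (530, 44), (533, 41), (536, 28), (590, 39), (593, 40), (596, 41), (599, 32), (653, 31), (656, 39), (659, 32), (662, 35), (665, 23)]
```

```bash
python3 -m pendant '[0,0,0.5,-0.48,-0.26,0,0.56, 0,0,1,-0.968,-0.518,0,0.56, 0,0,1,-0.968,-0.518,0,0.56, 0,0,1,-0.968,-0.518,0,0.56, 0,0,1,-0.968,-0.518,0,0.56, 0,0,1,-0.968,-0.518,0,0.56, 0,0,1,-0.968,-0.518,0,0.56]' 30
python3 -m pendant '[0,0,1,0,0,0,0.56, 0,0,1,0,0,0,0.56, 0,0,1,0,0,0,0.56, 0,0,1,0,0,0,0.56]'
python3 -m pendant '[0,0,1,0,0,0,0.56, 0,0,1,0,0,0,0.56, 0,0,1,0,0,0,0.56, 0,0,1,0,0,0,0.56]'
python3 -m pendant '[0,0,1,0,0,0,0.56, 0,0,1,0,0,0,0.56, 0,0,1,0,0,0,0.56, 0,0,1,0,0,0,0.56]'
python3 - <<'E'
from h import *
plan([[(447,321,190,-65),(447,321,83,-65),(447,321,83,-65)]])
E
```

```text
t: 0.98
tool_pos: [0.4491, 0.3208, 0.2308]
tool_rot: [-1.396, -2.813, 0.001]
contact_force: [-0.9, 0.6, 0.3]
opening: 0.0479
grip_force: 0.0
t: 1.48
tool_pos: [0.4478, 0.3228, 0.2311]
tool_rot: [-2.069, -2.363, 0.0]
contact_force: [0.1, -0.3, -0.9]
opening: 0.0479
grip_force: 0.0
t: 1.98
tool_pos: [0.4483, 0.3221, 0.2312]
tool_rot: [-2.61, -1.748, 0.0]
contact_force: [-0.6, 0.8, -1.2]
opening: 0.0482
grip_force: 0.0
t: 2.48
tool_pos: [0.4486, 0.3218, 0.2312]
tool_rot: [-2.973, -1.013, 0.0]
contact_force: [0.4, 0.7, 0.1]
opening: 0.0476
grip_force: 0.0
at [448.6 321.8 231.2 -52.4] tilt z [-3.e-04  1.e-04 -1.e+00] t 2.48 open 47.6 F [0.4 0.7 0.1]
  [0,0,0.4214, -0.0058,-0.0013,0.1374] [447. 321. 190. -65.]
  [0,0,0.4214, -0.0058,-0.0013,0.4940] [447. 321.  83. -65.]
  [0,0,0.4214, -0.0058,-0.0013,0.4940] [447. 321.  83. -65.]
--
```

```bash
python3 -m pendant '[0,0,0.42,-0.005,-0.002,0.14,0.56, 0,0,0.42,-0.005,-0.002,0.25,0.56, 0,0,0.42,-0.005,-0.002,0.32,0.56, 0,0,0.42,-0.005,-0.002,0.38,0.56, 0,0,0.42,-0.005,-0.002,0.38,0.56]'
python3 - <<'E'
from h import *
shot('scene','s1'); d=load('s1'); cv2.imwrite('pics/s1c.png',cv2.resize(d['image'][130:230,170:310,::-1],(784,560),interpolation=cv2.INTER_CUBIC))
plan([[(447,321,81,-65)]])
E
```

```text
t: 3.1
tool_pos: [0.4464, 0.3205, 0.1157]
tool_rot: [3.067, 0.676, -0.005]
contact_force: [0.2, -0.7, 0.1]
opening: 0.0483
grip_force: 0.0
at [447.3 320.9 117.1 -65.2] tilt z [-6.e-04 -3.e-04 -1.e+00] t 3.15 open 47.6 F [ 0.2 -0.7 -0.7]
  [0,0,-0.0060, -0.0007,-0.0005,0.1203] [447. 321.  81. -65.]
--
```

View pics/s1c.png

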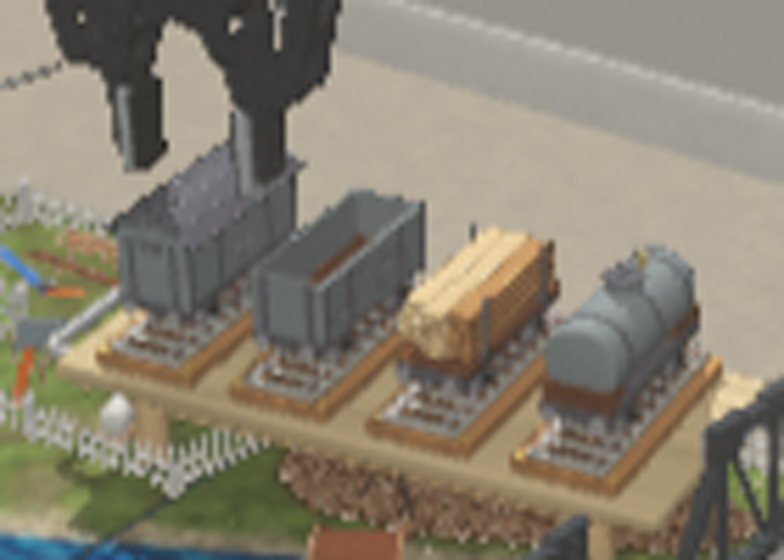

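The fingers straddle the van, with tips at (145,165) and (262,185) in the crop. I'll descend, grip and lift.

```bash
python3 -m pendant '[0,0,0,0,0,0.06,0.56, 0,0,0,0,0,0.12,0.56, 0,0,0,0,0,0.12,0.56, 0,0,0,0,0,0.12,0.2, 0,0,0,0,0,0.12,0.2, 0,0,0,0,0,0.12,0.2, 0,0,0,0,0,0.12,0.2, 0,0,0,0,0,0.12,0.2]' 30
python3 - <<'E'
from h import *
plan([[(447,321,130,-65),(447,321,215,-65)],[(447,280,215,-65),(445,60,215,-35)],[(443,-120,215,-5)],[(445,-200,215,2),(445,-200,120,2),(445,-200,70,2),(445,-200,46,2)]])
E
```

```text
t: 4.15
tool_pos: [0.4474, 0.3209, 0.0814]
tool_rot: [-3.069, -0.673, -0.0]
contact_force: [0.3, -0.3, -0.5]
opening: 0.0338
grip_force: 33.8
at [447.4 320.9  81.4 -65.3] tilt z [ 1.e-04  0.e+00 -1.e+00] t 4.15 open 33.8 F [ 0.3 -0.3 -0.5]
  [0,0,-0.0092, -0.0011,-0.0009,-0.1622] [447. 321. 130. -65.]
  [0,0,-0.0092, -0.0011,-0.0009,-0.4455] [447. 321. 215. -65.]
--
  [0,0,-0.0000, -0.0578,0.1239,-0.0000] [447. 280. 215. -65.]
  [0,0,-1.0000, -0.3737,0.7857,-0.0000] [445.  60. 215. -35.]
--
  [0,0,-1.0000, -0.4953,0.3387,-0.0000] [ 443. -120.  215.   -5.]
--
  [0,0,-0.2333, -0.2651,0.0299,-0.0000] [ 445. -200.  215.    2.]
  [0,0,-0.2333, -0.2651,0.0299,0.3167] [ 445. -200.  120.    2.]
  [0,0,-0.2333, -0.2651,0.0299,0.4833] [ 445. -200.   70.    2.]
  [0,0,-0.2333, -0.2651,0.0299,0.5633] [ 445. -200.   46.    2.]
--
```

```bash
python3 -m pendant '[0,0,0,0,0,-0.05,0.2, 0,0,0,0,0,-0.15,0.2, 0,0,0,0,0,-0.27,0.2, 0,0,0,0,0,-0.38,0.2, 0,0,0,0,0,-0.445,0.2, 0,0,0,0,0,-0.445,0.2]'
python3 -m pendant '[0,0,-0.1,-0.03,0.07,0,0.2, 0,0,-0.3,-0.1,0.21,0,0.2, 0,0,-0.5,-0.18,0.37,0,0.2, 0,0,-0.7,-0.25,0.53,0,0.2, 0,0,-0.87,-0.32,0.67,0,0.2, 0,0,-0.97,-0.36,0.76,0,0.2, 0,0,-1,-0.374,0.786,0,0.2, 0,0,-1,-0.374,0.786,0,0.2]'
python3 -m pendant '[0,0,-0.1,-0.05,0.04,0,0.2, 0,0,-0.3,-0.15,0.1,0,0.2, 0,0,-0.55,-0.27,0.19,0,0.2, 0,0,-0.8,-0.4,0.27,0,0.2, 0,0,-0.95,-0.47,0.32,0,0.2, 0,0,-1,-0.495,0.339,0,0.2, 0,0,-1,-0.495,0.339,0,0.2]'
python3 - <<'E'
from h import *
plan([[(445,-200,215,2),(445,-200,120,2),(445,-200,70,2),(445,-200,46,2)]])
E
```

```text
t: 4.9
tool_pos: [0.4484, 0.3214, 0.2171]
tool_rot: [-3.068, -0.672, -0.006]
contact_force: [-1.1, -0.3, -1.4]
opening: 0.0334
grip_force: 33.9
t: 5.9
tool_pos: [0.4436, 0.0598, 0.2137]
tool_rot: [-2.79, -1.441, 0.002]
contact_force: [-0.8, 0.0, -1.4]
opening: 0.0336
grip_force: 33.9
t: 6.78
tool_pos: [0.4416, -0.1196, 0.2143]
tool_rot: [-2.321, -2.116, -0.0]
contact_force: [-0.4, -0.1, -1.5]
opening: 0.0336
grip_force: 33.9
at [ 441.6 -119.6  214.3   -5.3] tilt z [-8.e-04  9.e-04 -1.e+00] t 6.78 open 33.6 F [-0.4 -0.1 -1.5]
  [0,0,-0.2433, -0.2657,0.0360,-0.0023] [ 445. -200.  215.    2.]
  [0,0,-0.2433, -0.2657,0.0360,0.3144] [ 445. -200.  120.    2.]
  [0,0,-0.2433, -0.2657,0.0360,0.4811] [ 445. -200.   70.    2.]
  [0,0,-0.2433, -0.2657,0.0360,0.5611] [ 445. -200.   46.    2.]
--
```

```bash
python3 -m pendant '[0,0,-0.1,-0.1,0.012,0,0.2, 0,0,-0.24,-0.22,0.03,0.05,0.2, 0,0,-0.24,-0.265,0.034,0.17,0.2, 0,0,-0.24,-0.265,0.034,0.29,0.2, 0,0,-0.24,-0.265,0.034,0.39,0.2, 0,0,-0.24,-0.265,0.034,0.46,0.2, 0,0,-0.24,-0.265,0.034,0.46,0.2]'
python3 - <<'E'
from h import *
shot('scene','s2'); d=load('s2'); cv2.imwrite('pics/s2c.png',cv2.resize(d['image'][220:370,320:520,::-1],(800,600),interpolation=cv2.INTER_CUBIC))
plan([[(445,-200,46,2)]])
E
```

```text
t: 7.65
tool_pos: [0.4431, -0.1981, 0.0746]
tool_rot: [-2.179, -2.256, 0.001]
contact_force: [-0.6, 0.2, -2.1]
opening: 0.0336
grip_force: 33.8
at [ 444.2 -199.    76.2    2. ] tilt z [-0.0015  0.0013 -1.    ] t 7.7 open 33.7 F [ 0.1 -0.2 -0.6]
  [0,0,-0.0004, -0.0035,0.0027,0.1007] [ 445. -200.   46.    2.]
--
```

View pics/s2c.png

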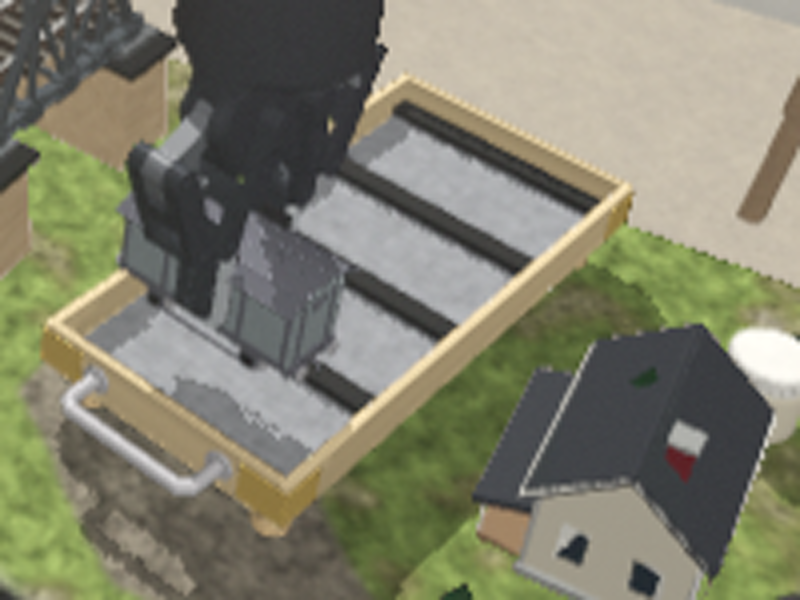

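The van hovers above the compartment next to the handle (handle at (140,430), van at (235,290)), clear of the walls. I'll lower it slowly.

```bash
python3 -m pendant '[0,0,0,-0.002,0,0.04,0.2, 0,0,0,-0.002,0,0.075,0.2, 0,0,0,-0.002,0,0.09,0.2, 0,0,0,-0.002,0,0.097,0.2, 0,0,0,-0.002,0,0.101,0.2, 0,0,0,-0.002,0,0.101,0.2, 0,0,0,-0.002,0,0.101,0.2]'
python3 - <<'E'
from h import *
plan([])
E
```

```text
t: 8.57
tool_pos: [0.4444, -0.201, 0.0468]
tool_rot: [2.184, 2.258, 0.0]
contact_force: [0.5, -0.0, -0.3]
opening: 0.0334
grip_force: 33.9
at [ 444.4 -201.    46.8    1.9] tilt z [ 4.e-04 -3.e-04 -1.e+00] t 8.57 open 33.4 F [ 0.5 -0.  -0.3]
```

```bash
python3 -m pendant '[0,0,0,0,0,0.003,0.2, 0,0,0,0,0,0.005,0.2, 0,0,0,0,0,0.005,0.2, 0,0,0,0,0,0.005,0.2]'; python3 -m pendant '[0,0,0,0,0,0.001,0.2, 0,0,0,0,0,0.002,0.2, 0,0,0,0,0,0.002,0.2]'
```

```text
t: 9.07
tool_pos: [0.4443, -0.2009, 0.045]
tool_rot: [2.184, 2.258, 0.0]
contact_force: [0.5, 0.8, -1.4]
opening: 0.0336
grip_force: 34.0
t: 9.45
tool_pos: [0.4444, -0.201, 0.0449]
tool_rot: [2.184, 2.258, -0.0]
contact_force: [-1.5, 1.0, 3.9]
opening: 0.0335
grip_force: 34.5
```

```bash
python3 -m pendant '[0,0,0,0,0,0,0.56, 0,0,0,0,0,0,0.56, 0,0,0,0,0,0,0.56, 0,0,0,0,0,-0.08,0.56, 0,0,0,0,0,-0.26,0.56, 0,0,0,0,0,-0.45,0.56, 0,0,0,0,0,-0.56,0.56, 0,0,0,0,0,-0.56,0.56]'
python3 - <<'E'
from h import *
shot('top','t1'); d=load('t1'); cv2.imwrite('pics/t1c.png',cv2.resize(d['image'][120:270,360:460,::-1],(400,600),interpolation=cv2.INTER_CUBIC))
plan([[(460,30,215,-28)],[(474.5,262.5,215,-58)],[(474.5,262.5,215,-65),(474.5,262.5,72,-65)]])
E
```

```text
t: 10.45
tool_pos: [0.446, -0.202, 0.2162]
tool_rot: [2.179, 2.253, 0.002]
contact_force: [-0.9, 0.4, -0.6]
opening: 0.048
grip_force: 0.0
at [ 444.8 -201.3  213.5    1.9] tilt z [ 0.0024 -0.0015 -1.    ] t 10.5 open 47.8 F [-0.2 -1.2 -0.4]
  [0,0,0.9975, 0.7688,0.0764,-0.0049] [460.  30. 215. -28.]
--
  [0,0,1.0000, 0.7070,-0.3212,-0.0000] [474.5 262.5 215.  -58. ]
--
  [0,0,0.2333, 0.0000,0.0000,-0.0000] [474.5 262.5 215.  -65. ]
  [0,0,0.2333, 0.0000,0.0000,0.4767] [474.5 262.5  72.  -65. ]
--
```

View pics/t1c.png

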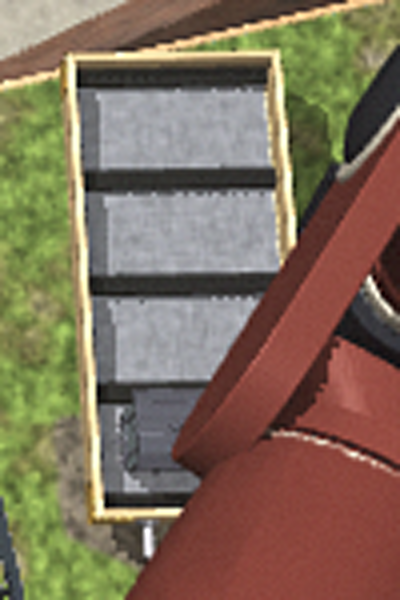

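The van (160,430) stands in the bottom compartment by the handle, close to the middle strip but on the floor. Next is the open wagon.

```bash
python3 -m pendant '[0,0,0.12,0.1,0.01,0,0.56, 0,0,0.4,0.3,0.03,0,0.56, 0,0,0.7,0.5,0.05,0,0.56, 0,0,0.9,0.67,0.066,0,0.56, 0,0,1,0.769,0.076,0,0.56, 0,0,1,0.769,0.076,0,0.56]'
python3 -m pendant '[0,0,0.12,0.09,-0.04,0,0.56, 0,0,0.4,0.28,-0.13,0,0.56, 0,0,0.7,0.5,-0.22,0,0.56, 0,0,0.9,0.65,-0.3,0,0.56, 0,0,1,0.707,-0.321,0,0.56, 0,0,1,0.707,-0.321,0,0.56, 0,0,1,0.707,-0.321,0,0.56]'
python3 - <<'E'
from h import *
plan([[(474.5,262.5,215,-65),(474.5,262.5,112,-65),(474.5,262.5,72,-65)]])
E
```

```text
t: 11.25
tool_pos: [0.4581, 0.0321, 0.2099]
tool_rot: [-2.689, -1.62, 0.005]
contact_force: [-0.8, -0.6, -0.1]
opening: 0.0476
grip_force: 0.0
t: 12.12
tool_pos: [0.4741, 0.2614, 0.2113]
tool_rot: [3.02, 0.863, -0.003]
contact_force: [0.3, 0.9, 0.1]
opening: 0.0479
grip_force: 0.0
at [474.1 261.4 211.3 -58.1] tilt z [-0.0016 -0.0012 -1.    ] t 12.12 open 47.9 F [0.3 0.9 0.1]
  [0,0,0.2297, 0.0030,-0.0024,-0.0122] [474.5 262.5 215.  -65. ]
  [0,0,0.2297, 0.0030,-0.0024,0.3311] [474.5 262.5 112.  -65. ]
  [0,0,0.2297, 0.0030,-0.0024,0.4644] [474.5 262.5  72.  -65. ]
--
```

```bash
python3 -m pendant '[0,0,0.1,0.003,-0.002,0.04,0.56, 0,0,0.23,0.003,-0.002,0.16,0.56, 0,0,0.23,0.003,-0.002,0.28,0.56, 0,0,0.23,0.003,-0.002,0.33,0.56, 0,0,0.23,0.003,-0.002,0.4,0.56, 0,0,0.23,0.003,-0.002,0.46,0.56, 0,0,0.23,0.003,-0.002,0.463,0.56, 0,0,0.23,0.003,-0.002,0.463,0.2, 0,0,0.23,0.003,-0.002,0.463,0.2, 0,0,0.23,0.003,-0.002,0.463,0.2, 0,0,0.23,0.003,-0.002,0.463,0.2, 0,0,0.23,0.003,-0.002,0.463,0.2]' 30
python3 - <<'E'
from h import *
plan([[(474.5,262.5,205,-65)],[(482,60,205,-35)],[(495,-150,205,-5)]])
E
```

```text
t: 13.62
tool_pos: [0.4751, 0.2641, 0.0741]
tool_rot: [-3.067, -0.681, -0.002]
contact_force: [-0.9, 0.8, 2.1]
opening: 0.0332
grip_force: 34.1
at [475.1 264.1  74.1 -65. ] tilt z [ 1.e-03  4.e-04 -1.e+00] t 13.62 open 33.2 F [-0.9  0.8  2.1]
  [0,0,0.0009, -0.0039,0.0041,-0.4363] [474.5 262.5 205.  -65. ]
--
  [0,0,-1.0000, -0.2626,0.6223,-0.0000] [482.  60. 205. -35.]
--
  [0,0,-1.0000, -0.5486,0.4370,-0.0000] [ 495. -150.  205.   -5.]
--
```

```bash
python3 -m pendant '[0,0,0,0,0,-0.05,0.2, 0,0,0,0,0,-0.15,0.2, 0,0,0,0,0,-0.27,0.2, 0,0,0,0,0,-0.38,0.2, 0,0,0,0,0,-0.44,0.2, 0,0,0,0,0,-0.44,0.2]'
python3 -m pendant '[0,0,-0.1,-0.03,0.06,0,0.2, 0,0,-0.3,-0.08,0.18,0,0.2, 0,0,-0.5,-0.13,0.31,0,0.2, 0,0,-0.7,-0.18,0.43,0,0.2, 0,0,-0.87,-0.23,0.54,0,0.2, 0,0,-0.97,-0.255,0.6,0,0.2, 0,0,-1,-0.263,0.622,0,0.2, 0,0,-1,-0.263,0.622,0,0.2]'
python3 -m pendant '[0,0,-0.1,-0.05,0.04,0,0.2, 0,0,-0.3,-0.16,0.13,0,0.2, 0,0,-0.55,-0.3,0.24,0,0.2, 0,0,-0.8,-0.44,0.35,0,0.2, 0,0,-0.95,-0.52,0.415,0,0.2, 0,0,-1,-0.549,0.437,0,0.2, 0,0,-1,-0.549,0.437,0,0.2]'
python3 - <<'E'
from h import *
plan([[(506,-197.5,205,2),(506,-197.5,100,2),(506,-197.5,60,2),(506,-197.5,39,2)]])
E
```

```text
t: 14.38
tool_pos: [0.4753, 0.2642, 0.2072]
tool_rot: [-3.067, -0.681, -0.005]
contact_force: [-0.2, -0.1, -2.3]
opening: 0.0334
grip_force: 33.9
t: 15.38
tool_pos: [0.4816, 0.0615, 0.2044]
tool_rot: [-2.786, -1.449, 0.002]
contact_force: [0.3, 0.8, -1.5]
opening: 0.0333
grip_force: 33.9
t: 16.25
tool_pos: [0.4952, -0.1484, 0.205]
tool_rot: [-2.316, -2.121, 0.0]
contact_force: [-0.6, -0.1, -1.6]
opening: 0.0333
grip_force: 33.9
at [ 495.2 -148.4  205.    -5. ] tilt z [-8.e-04  8.e-04 -1.e+00] t 16.25 open 33.3 F [-0.6 -0.1 -1.6]
  [0,0,-0.2345, -0.1598,0.0503,0.0000] [ 506.  -197.5  205.     2. ]
  [0,0,-0.2345, -0.1598,0.0503,0.3500] [ 506.  -197.5  100.     2. ]
  [0,0,-0.2345, -0.1598,0.0503,0.4834] [ 506.  -197.5   60.     2. ]
  [0,0,-0.2345, -0.1598,0.0503,0.5534] [ 506.  -197.5   39.     2. ]
--
```

```bash
python3 -m pendant '[0,0,-0.1,-0.06,0.02,0,0.2, 0,0,-0.235,-0.15,0.05,0.05,0.2, 0,0,-0.235,-0.16,0.051,0.17,0.2, 0,0,-0.235,-0.16,0.051,0.29,0.2, 0,0,-0.235,-0.16,0.051,0.4,0.2, 0,0,-0.235,-0.16,0.051,0.47,0.2, 0,0,-0.235,-0.16,0.051,0.51,0.2, 0,0,-0.235,-0.16,0.051,0.535,0.2, 0,0,-0.235,-0.16,0.051,0.545,0.2, 0,0,-0.235,-0.16,0.051,0.547,0.2, 0,0,-0.235,-0.16,0.051,0.547,0.2]'
python3 - <<'E'
from h import *
plan([[(506,-197.5,37.7,2)]])
E
```

```text
t: 17.62
tool_pos: [0.5066, -0.1981, 0.0422]
tool_rot: [2.18, 2.26, 0.001]
contact_force: [0.3, -0.4, -0.9]
opening: 0.0336
grip_force: 33.9
at [ 506.6 -198.1   42.2    2.1] tilt z [ 1.2e-03 -7.0e-04 -1.0e+00] t 17.62 open 33.6 F [ 0.3 -0.4 -0.9]
  [0,0,0.0021, 0.0022,-0.0020,0.0149] [ 506.  -197.5   37.7    2. ]
--
```

```bash
python3 -m pendant '[0,0,0,0,0,0.006,0.2, 0,0,0,0,0,0.01,0.2, 0,0,0,0,0,0.012,0.2, 0,0,0,0,0,0.012,0.2]';python3 -m pendant '[0,0,0,0,0,0.001,0.2, 0,0,0,0,0,0.002,0.2, 0,0,0,0,0,0.002,0.2]'
```

```text
t: 18.12
tool_pos: [0.5062, -0.1979, 0.0381]
tool_rot: [2.181, 2.261, -0.0]
contact_force: [-0.7, 0.1, 2.3]
opening: 0.0336
grip_force: 34.3
t: 18.5
tool_pos: [0.5063, -0.198, 0.038]
tool_rot: [2.181, 2.261, -0.0]
contact_force: [-3.9, 1.6, 6.6]
opening: 0.0338
grip_force: 34.8
```

Contact. I'll release, lift and return to the timber wagon at (503,204.5).

```bash
python3 -m pendant '[0,0,0,0,0,0,0.5, 0,0,0,0,0,0,0.5, 0,0,0,0,0,0,0.5, 0,0,0,0,0,-0.08,0.5, 0,0,0,0,0,-0.26,0.5, 0,0,0,0,0,-0.45,0.56, 0,0,0,0,0,-0.58,0.56, 0,0,0,0,0,-0.58,0.56]'
python3 - <<'E'
from h import *
shot('scene','s3'); d=load('s3'); cv2.imwrite('pics/s3c.png',cv2.resize(d['image'][220:370,320:520,::-1],(800,600),interpolation=cv2.INTER_CUBIC))
plan([[(505,0,213,-28)],[(503,204.5,213,-58)]])
E
```

```text
t: 19.5
tool_pos: [0.5083, -0.199, 0.2161]
tool_rot: [2.175, 2.255, 0.004]
contact_force: [0.7, 0.3, -0.0]
opening: 0.0478
grip_force: 0.0
at [ 507.  -198.3  213.     2.1] tilt z [ 0.0033 -0.0018 -1.    ] t 19.55 open 48.1 F [-0.6  0.3 -0.6]
  [0,0,1.0025, 0.6607,0.0173,0.0001] [505.   0. 213. -28.]
--
  [0,0,1.0000, 0.5987,-0.3259,-0.0000] [503.  204.5 213.  -58. ]
--
```

View pics/s3c.png

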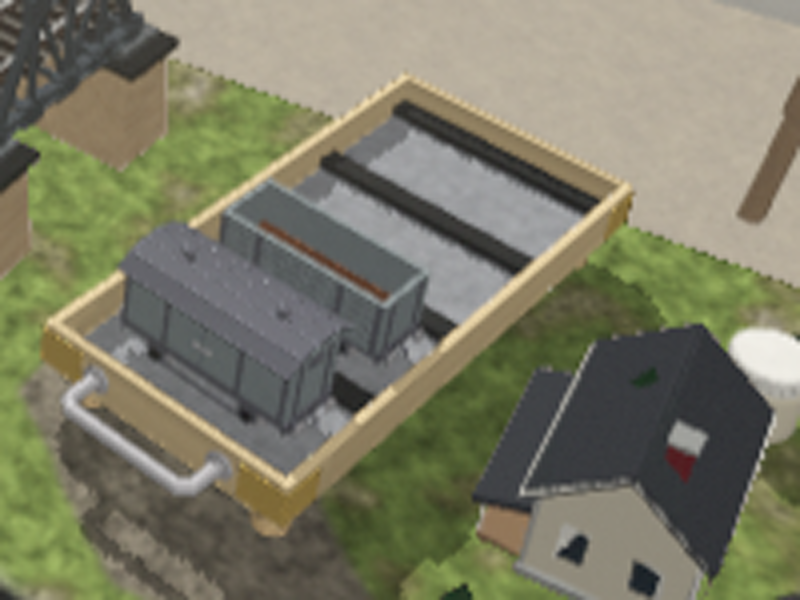

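Van (230,330) and open wagon (325,270) stand upright in the first two compartments. Next is the timber wagon.

```bash
python3 -m pendant '[0,0,0.12,0.09,0.002,0,0.56, 0,0,0.4,0.27,0.007,0,0.56, 0,0,0.7,0.45,0.012,0,0.56, 0,0,0.9,0.59,0.015,0,0.56, 0,0,1,0.66,0.017,0,0.56, 0,0,1,0.66,0.017,0,0.56]'
python3 -m pendant '[0,0,0.12,0.08,-0.04,0,0.56, 0,0,0.4,0.25,-0.13,0,0.56, 0,0,0.7,0.42,-0.22,0,0.56, 0,0,0.9,0.54,-0.29,0,0.56, 0,0,1,0.599,-0.326,0,0.56, 0,0,1,0.599,-0.326,0,0.56, 0,0,1,0.599,-0.326,0,0.56]'
python3 - <<'E'
from h import *
plan([[(503,204.5,112,-65),(503,204.5,73,-65)]])
E
```

```text
t: 20.3
tool_pos: [0.5029, 0.0015, 0.2088]
tool_rot: [-2.687, -1.623, 0.005]
contact_force: [0.2, -0.9, 0.5]
opening: 0.0478
grip_force: 0.0
t: 21.18
tool_pos: [0.5018, 0.2035, 0.2103]
tool_rot: [3.019, 0.867, -0.002]
contact_force: [0.4, -0.2, -0.2]
opening: 0.0478
grip_force: 0.0
at [501.8 203.5 210.3 -57.9] tilt z [-0.0013 -0.001  -1.    ] t 21.18 open 47.8 F [ 0.4 -0.2 -0.2]
  [0,0,0.2354, 0.0051,-0.0006,0.3276] [503.  204.5 112.  -65. ]
  [0,0,0.2354, 0.0051,-0.0006,0.4576] [503.  204.5  73.  -65. ]
--
```

```bash
python3 -m pendant '[0,0,0.1,0.003,-0.001,0.04,0.56, 0,0,0.235,0.004,-0.001,0.16,0.56, 0,0,0.235,0.004,-0.001,0.28,0.56, 0,0,0.235,0.004,-0.001,0.33,0.56, 0,0,0.235,0.004,-0.001,0.4,0.56, 0,0,0.235,0.004,-0.001,0.45,0.56, 0,0,0.235,0.004,-0.001,0.457,0.56, 0,0,0.235,0.004,-0.001,0.457,0.2, 0,0,0.235,0.004,-0.001,0.457,0.2, 0,0,0.235,0.004,-0.001,0.457,0.2, 0,0,0.235,0.004,-0.001,0.457,0.2, 0,0,0.235,0.004,-0.001,0.457,0.2]' 30
python3 - <<'E'
from h import *
plan([[(503,204.5,205,-65)],[(525,20,205,-35)],[(560,-150,205,-5)]])
E
```

```text
t: 22.68
tool_pos: [0.5032, 0.2059, 0.0748]
tool_rot: [-3.067, -0.681, -0.002]
contact_force: [0.1, -0.1, 2.5]
opening: 0.0308
grip_force: 29.9
at [503.2 205.9  74.8 -65. ] tilt z [ 1.3e-03  3.0e-04 -1.0e+00] t 22.68 open 30.8 F [ 0.1 -0.1  2.5]
  [0,0,0.0009, -0.0025,0.0038,-0.4340] [503.  204.5 205.  -65. ]
--
  [0,0,-1.0000, -0.1934,0.5884,-0.0000] [525.  20. 205. -35.]
--
  [0,0,-1.0000, -0.3973,0.4206,-0.0000] [ 560. -150.  205.   -5.]
--
```

```bash
python3 -m pendant '[0,0,0,0,0,-0.02,0.2, 0,0,0,0,0,-0.09,0.2, 0,0,0,0,0,-0.2,0.2, 0,0,0,0,0,-0.32,0.2, 0,0,0,0,0,-0.41,0.2, 0,0,0,0,0,-0.435,0.2, 0,0,0,0,0,-0.435,0.2]'
python3 -m pendant '[0,0,-0.1,-0.02,0.06,0,0.2, 0,0,-0.3,-0.06,0.18,0,0.2, 0,0,-0.5,-0.1,0.3,0,0.2, 0,0,-0.7,-0.14,0.41,0,0.2, 0,0,-0.87,-0.17,0.51,0,0.2, 0,0,-0.97,-0.19,0.57,0,0.2, 0,0,-1,-0.193,0.588,0,0.2, 0,0,-1,-0.193,0.588,0,0.2]'
python3 -m pendant '[0,0,-0.1,-0.04,0.04,0,0.2, 0,0,-0.3,-0.12,0.13,0,0.2, 0,0,-0.55,-0.22,0.23,0,0.2, 0,0,-0.8,-0.32,0.34,0,0.2, 0,0,-0.95,-0.38,0.4,0,0.2, 0,0,-1,-0.397,0.421,0,0.2, 0,0,-1,-0.397,0.421,0,0.2]'
python3 - <<'E'
from h import *
plan([[(570,-195.2,205,2),(570,-195.2,43,2)]])
E
```

```text
t: 23.55
tool_pos: [0.5025, 0.2057, 0.2043]
tool_rot: [3.067, 0.681, -0.0]
contact_force: [0.5, 0.1, -0.8]
opening: 0.031
grip_force: 29.8
t: 24.55
tool_pos: [0.5243, 0.0216, 0.2034]
tool_rot: [-2.786, -1.449, 0.002]
contact_force: [0.5, 0.4, -0.8]
opening: 0.0305
grip_force: 29.8
t: 25.42
tool_pos: [0.5601, -0.1478, 0.2043]
tool_rot: [-2.316, -2.122, -0.0]
contact_force: [0.7, -0.7, -0.4]
opening: 0.0308
grip_force: 29.9
at [ 560.1 -147.8  204.3   -5. ] tilt z [-6.e-04  8.e-04 -1.e+00] t 25.43 open 30.8 F [ 0.7 -0.7 -0.4]
  [0,0,-0.2336, -0.1545,0.0468,-0.0024] [ 570.  -195.2  205.     2. ]
  [0,0,-0.2336, -0.1545,0.0468,0.5376] [ 570.  -195.2   43.     2. ]
--
```

```bash
python3 -m pendant '[0,0,-0.1,-0.06,0.02,0,0.2, 0,0,-0.234,-0.145,0.044,0.05,0.2, 0,0,-0.234,-0.155,0.047,0.17,0.2, 0,0,-0.234,-0.155,0.047,0.29,0.2, 0,0,-0.234,-0.155,0.047,0.39,0.2, 0,0,-0.234,-0.155,0.047,0.46,0.2, 0,0,-0.234,-0.155,0.047,0.5,0.2, 0,0,-0.234,-0.155,0.047,0.525,0.2, 0,0,-0.234,-0.155,0.047,0.537,0.2, 0,0,-0.234,-0.155,0.047,0.54,0.2, 0,0,-0.234,-0.155,0.047,0.54,0.2, 0,0,-0.234,-0.155,0.047,0.54,0.2]'
python3 - <<'E'
from h import *
shot('scene','s4'); d=load('s4'); cv2.imwrite('pics/s4c.png',cv2.resize(d['image'][200:350,320:520,::-1],(800,600),interpolation=cv2.INTER_CUBIC))
plan([[(570,-195.2,39,2)]])
E
```

```text
t: 26.92
tool_pos: [0.5704, -0.1964, 0.0432]
tool_rot: [2.181, 2.26, 0.0]
contact_force: [-0.0, 0.0, -0.8]
opening: 0.0307
grip_force: 29.9
at [ 570.3 -196.3   43.1    2. ] tilt z [ 7.e-04 -3.e-04 -1.e+00] t 26.98 open 30.6 F [ 0.1 -0.1 -0.5]
  [0,0,0.0013, 0.0038,-0.0009,0.0135] [ 570.  -195.2   39.     2. ]
--
```

View pics/s4c.png

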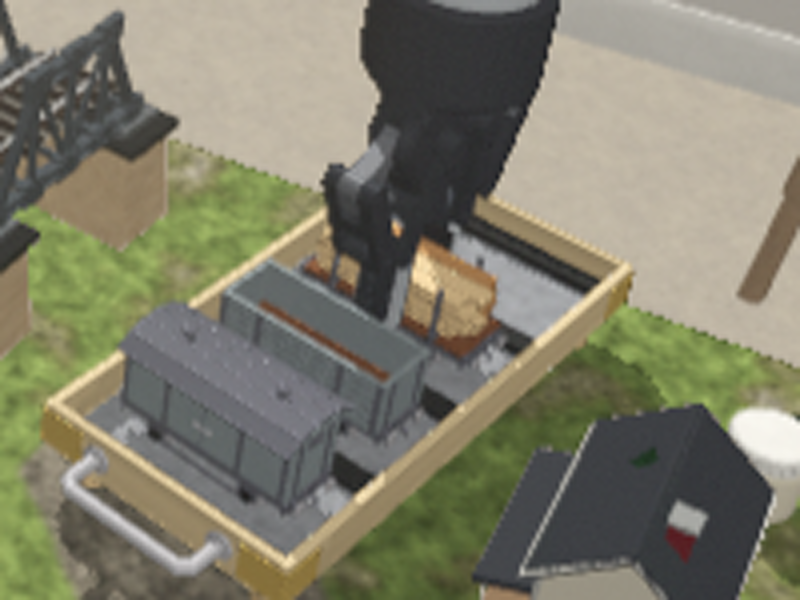

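The timber wagon (440,290) is held level over the third compartment. I'll set it down.

```bash
python3 -m pendant '[0,0,0,0,0,0.006,0.2, 0,0,0,0,0,0.01,0.2, 0,0,0,0,0,0.012,0.2, 0,0,0,0,0,0.012,0.2]';python3 -m pendant '[0,0,0,0,0,0.001,0.2, 0,0,0,0,0,0.002,0.2, 0,0,0,0,0,0.002,0.2]';python3 -m pendant '[0,0,0,0,0,0.001,0.2, 0,0,0,0,0,0.002,0.2, 0,0,0,0,0,0.002,0.2]'
```

```text
t: 27.48
tool_pos: [0.5701, -0.1962, 0.039]
tool_rot: [-2.181, -2.261, 0.0]
contact_force: [-0.6, 0.3, -1.0]
opening: 0.0307
grip_force: 29.9
t: 27.85
tool_pos: [0.5701, -0.1962, 0.0388]
tool_rot: [2.181, 2.261, 0.0]
contact_force: [-0.6, 1.1, 3.0]
opening: 0.0307
grip_force: 30.1
t: 28.22
tool_pos: [0.5703, -0.1963, 0.0387]
tool_rot: [2.181, 2.261, -0.0]
contact_force: [-3.1, 0.4, 5.4]
opening: 0.0305
grip_force: 30.4
```

```bash
python3 -m pendant '[0,0,0,0,0,0,0.5, 0,0,0,0,0,0,0.5, 0,0,0,0,0,0,0.5, 0,0,0,0,0,-0.08,0.5, 0,0,0,0,0,-0.26,0.5, 0,0,0,0,0,-0.45,0.56, 0,0,0,0,0,-0.58,0.56, 0,0,0,0,0,-0.58,0.56]'
python3 - <<'E'
from h import *
plan([[(550,-25,213,-28)],[(526,145,213,-58)]])
E
```

```text
t: 29.22
tool_pos: [0.5723, -0.1972, 0.217]
tool_rot: [2.175, 2.255, 0.004]
contact_force: [-0.2, -0.6, -0.3]
opening: 0.0478
grip_force: 0.0
at [ 572.3 -197.2  217.     2. ] tilt z [ 0.0081 -0.004  -1.    ] t 29.23 open 47.8 F [-0.2 -0.6 -0.3]
  [0,0,1.0016, 0.5764,-0.0538,0.0133] [550. -25. 213. -28.]
--
  [0,0,1.0000, 0.4628,-0.3367,-0.0000] [526. 145. 213. -58.]
--
```

```bash
python3 -m pendant '[0,0,0.12,0.09,-0.01,0,0.56, 0,0,0.4,0.24,-0.022,0,0.56, 0,0,0.7,0.4,-0.04,0,0.56, 0,0,0.9,0.52,-0.05,0,0.56, 0,0,1,0.576,-0.054,0,0.56, 0,0,1,0.576,-0.054,0,0.56]'
python3 -m pendant '[0,0,0.12,0.06,-0.04,0,0.56, 0,0,0.4,0.19,-0.13,0,0.56, 0,0,0.7,0.32,-0.23,0,0.56, 0,0,0.9,0.42,-0.3,0,0.56, 0,0,1,0.463,-0.337,0,0.56, 0,0,1,0.463,-0.337,0,0.56, 0,0,1,0.463,-0.337,0,0.56]'
python3 - <<'E'
from h import *
plan([[(526,145,112,-65),(526,145,75,-65)]])
E
```

```text
t: 29.98
tool_pos: [0.5468, -0.023, 0.21]
tool_rot: [-2.689, -1.622, 0.003]
contact_force: [0.2, 0.3, -0.5]
opening: 0.0478
grip_force: 0.0
t: 30.85
tool_pos: [0.5237, 0.1449, 0.2112]
tool_rot: [3.019, 0.867, -0.001]
contact_force: [0.0, 0.7, 0.4]
opening: 0.0478
grip_force: 0.0
at [523.7 144.9 211.2 -58. ] tilt z [-8.e-04 -6.e-04 -1.e+00] t 30.85 open 47.8 F [0.  0.7 0.4]
  [0,0,0.2348, 0.0067,0.0038,0.3307] [526. 145. 112. -65.]
  [0,0,0.2348, 0.0067,0.0038,0.4540] [526. 145.  75. -65.]
--
```

```bash
python3 -m pendant '[0,0,0.1,0.003,0.002,0.04,0.56, 0,0,0.235,0.004,0.004,0.16,0.56, 0,0,0.235,0.004,0.004,0.28,0.56, 0,0,0.235,0.004,0.004,0.33,0.56, 0,0,0.235,0.004,0.004,0.4,0.56, 0,0,0.235,0.004,0.004,0.45,0.56, 0,0,0.235,0.004,0.004,0.46,0.56, 0,0,0.235,0.004,0.004,0.46,0.2, 0,0,0.235,0.004,0.004,0.46,0.2, 0,0,0.235,0.004,0.004,0.46,0.2, 0,0,0.235,0.004,0.004,0.46,0.2, 0,0,0.235,0.004,0.004,0.46,0.2]' 35
python3 - <<'E'
from h import *
plan([[(526,145,205,-65)],[(570,-10,205,-35)],[(620,-150,205,-5)]])
E
```

```text
t: 32.35
tool_pos: [0.5256, 0.1458, 0.0743]
tool_rot: [3.067, 0.68, 0.002]
contact_force: [0.6, 0.6, 1.0]
opening: 0.0319
grip_force: 34.8
at [525.6 145.8  74.3 -65. ] tilt z [ 1.e-03  2.e-04 -1.e+00] t 32.35 open 31.9 F [0.6 0.6 1. ]
  [0,0,-0.0000, 0.0003,0.0029,-0.4356] [526. 145. 205. -65.]
--
  [0,0,-1.0000, -0.0854,0.5302,-0.0000] [570. -10. 205. -35.]
--
  [0,0,-1.0000, -0.2867,0.4042,-0.0000] [ 620. -150.  205.   -5.]
--
```

```bash
python3 -m pendant '[0,0,0,0,0,-0.02,0.2, 0,0,0,0,0,-0.09,0.2, 0,0,0,0,0,-0.2,0.2, 0,0,0,0,0,-0.32,0.2, 0,0,0,0,0,-0.41,0.2, 0,0,0,0,0,-0.437,0.2, 0,0,0,0,0,-0.437,0.2]'
python3 -m pendant '[0,0,-0.1,-0.01,0.05,0,0.2, 0,0,-0.3,-0.03,0.16,0,0.2, 0,0,-0.5,-0.045,0.27,0,0.2, 0,0,-0.7,-0.06,0.37,0,0.2, 0,0,-0.87,-0.075,0.46,0,0.2, 0,0,-0.97,-0.083,0.51,0,0.2, 0,0,-1,-0.085,0.53,0,0.2, 0,0,-1,-0.085,0.53,0,0.2]'
python3 -m pendant '[0,0,-0.1,-0.03,0.04,0,0.2, 0,0,-0.3,-0.09,0.12,0,0.2, 0,0,-0.55,-0.16,0.22,0,0.2, 0,0,-0.8,-0.23,0.32,0,0.2, 0,0,-0.95,-0.27,0.38,0,0.2, 0,0,-1,-0.287,0.404,0,0.2, 0,0,-1,-0.287,0.404,0,0.2]'
python3 - <<'E'
from h import *
plan([[(633,-193,205,2),(633,-193,42,2)]])
E
```

```text
t: 33.22
tool_pos: [0.5251, 0.1456, 0.2048]
tool_rot: [3.067, 0.68, 0.0]
contact_force: [-0.3, -0.0, -1.0]
opening: 0.032
grip_force: 34.8
t: 34.22
tool_pos: [0.5687, -0.0092, 0.2036]
tool_rot: [-2.786, -1.449, 0.003]
contact_force: [-0.0, -0.7, -0.3]
opening: 0.0322
grip_force: 34.8
t: 35.1
tool_pos: [0.619, -0.1487, 0.2045]
tool_rot: [-2.317, -2.121, 0.0]
contact_force: [0.1, 0.5, -0.3]
opening: 0.0321
grip_force: 34.9
at [ 619.  -148.7  204.5   -5.1] tilt z [-7.e-04  6.e-04 -1.e+00] t 35.1 open 32.1 F [ 0.1  0.5 -0.3]
  [0,0,-0.2351, -0.1428,0.0596,-0.0016] [ 633. -193.  205.    2.]
  [0,0,-0.2351, -0.1428,0.0596,0.5418] [ 633. -193.   42.    2.]
--
```

```bash
python3 -m pendant '[0,0,-0.1,-0.06,0.02,0,0.2, 0,0,-0.235,-0.135,0.056,0.05,0.2, 0,0,-0.235,-0.143,0.058,0.17,0.2, 0,0,-0.235,-0.143,0.058,0.29,0.2, 0,0,-0.235,-0.143,0.058,0.39,0.2, 0,0,-0.235,-0.143,0.058,0.46,0.2, 0,0,-0.235,-0.143,0.058,0.5,0.2, 0,0,-0.235,-0.143,0.058,0.525,0.2, 0,0,-0.235,-0.143,0.058,0.537,0.2, 0,0,-0.235,-0.143,0.058,0.542,0.2, 0,0,-0.235,-0.143,0.058,0.542,0.2, 0,0,-0.235,-0.143,0.058,0.542,0.2]'
python3 - <<'E'
from h import *
plan([[(633,-193,38.4,2)]])
E
```

```text
t: 36.6
tool_pos: [0.633, -0.1937, 0.0428]
tool_rot: [2.181, 2.26, 0.0]
contact_force: [-0.2, 0.5, -0.7]
opening: 0.0321
grip_force: 34.9
at [ 633.  -193.7   42.8    2. ] tilt z [ 8.e-04 -4.e-04 -1.e+00] t 36.6 open 32.1 F [-0.2  0.5 -0.7]
  [0,0,0.0012, 0.0024,0.0000,0.0148] [ 633.  -193.    38.4    2. ]
--
```

```bash
python3 -m pendant '[0,0,0,0,0,0.006,0.2, 0,0,0,0,0,0.01,0.2, 0,0,0,0,0,0.012,0.2, 0,0,0,0,0,0.012,0.2]';python3 -m pendant '[0,0,0,0,0,0.001,0.2, 0,0,0,0,0,0.002,0.2, 0,0,0,0,0,0.002,0.2]';python3 -m pendant '[0,0,0,0,0,0.001,0.2, 0,0,0,0,0,0.002,0.2, 0,0,0,0,0,0.002,0.2]'
```

```text
t: 37.1
tool_pos: [0.6327, -0.1936, 0.0386]
tool_rot: [-2.181, -2.261, 0.0]
contact_force: [-0.1, 0.2, 0.2]
opening: 0.0318
grip_force: 34.9
t: 37.48
tool_pos: [0.6328, -0.1936, 0.0384]
tool_rot: [2.181, 2.261, 0.0]
contact_force: [-0.6, -0.2, 0.2]
opening: 0.0323
grip_force: 34.9
t: 37.85
tool_pos: [0.6329, -0.1937, 0.0382]
tool_rot: [2.181, 2.261, 0.0]
contact_force: [-2.3, 1.0, 5.1]
opening: 0.0318
grip_force: 35.4
```

```bash
python3 -m pendant '[0,0,0,0,0,0,0.46, 0,0,0,0,0,0,0.46, 0,0,0,0,0,0,0.46, 0,0,0,0,0,-0.06,0.46, 0,0,0,0,0,-0.2,0.46, 0,0,0,0,0,-0.35,0.46, 0,0,0,0,0,-0.55,0.46, 0,0,0,0,0,-0.65,0.46, 0,0,0,0,0,-0.65,0.46]'
python3 - <<'E'
from h import *
shot('scene','s5'); d=load('s5'); cv2.imwrite('pics/s5c.png',cv2.resize(d['image'][200:350,320:520,::-1],(800,600),interpolation=cv2.INTER_CUBIC))
E
```

```text
t: 38.98
tool_pos: [0.6347, -0.1943, 0.2386]
tool_rot: [2.175, 2.254, 0.005]
contact_force: [-0.2, -0.2, -0.4]
opening: 0.0391
grip_force: 0.0
```

View pics/s5c.png

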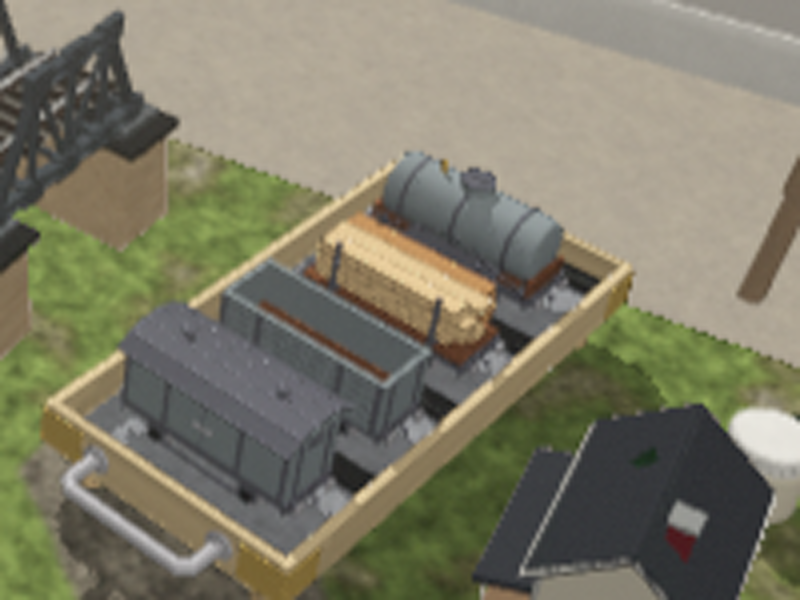

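All four wagons stand upright in order: van (230,400), open (325,340), timber (405,290) and tank (475,220).

```bash
python3 -c "
from station import ctrl; print(ctrl.finish_job())"
```

```text
the job is handed in; nothing more can be done
None
```

The job is handed in at about 39 s: from the handle end, the van, open, timber and tank wagons stand upright in the tray in the stand's running order, each set down gently.

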